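Lock the inspection lamp and show a lint filter plate over it

ROBOT

A 6-joint arm with a two-finger parallel gripper is mounted at the origin on the work surface; the furniture and walls round the work are solid. World frame = base frame: x ahead of the robot, y to its left, z up, the work surface at z = 0. Lengths are in mm, angles in rad, forces in N, time in s.
With the tool pointing down it reaches from about 300 to 775 mm from the base axis. Payload 14.6 kg.
Tool frame: the origin (TCP) lies midway between the tips of the shut fingers; the grasp point (between the pads) lies 19 mm behind it; y points along the fingers, x is the direction in which the jaws open and shut, and the axes are right-handed (so a half turn about y gives the same grasp; the last joint's range is limited). The gripper opens to 94 mm and grips with 3 to 60 N. Pads are 16 mm wide; open, the fingers measure 119 mm over their backs; the gripper's body (75 mm by 177 mm) begins 78 mm behind the grasp point.
Start: joints at [1.06, 0.3, 1.521, -0, 1.321, -0.067], TCP at [236.152, 496.711, 205.446] pointing down, gripper open.
Joint ranges: [-3.03, 3.03], [-0.79, 2.21], [0.23, 2.52], [-1.04, 4.18], [0, 3.07], [-2.55, 2.55]. Speed limits (rad/s): [2.22, 2.22, 2.57, 3.14, 3.14, 3.14].

INTERFACE

Orientations are given as a unit quaternion [x, y, z, w].
In Python, from cell import get_obs, grab_frame, finish_job, recognise gives the robot as it stands.
- The arm moves only by the tool drive_tool, never from a script. Its argument "targets" is text: rows parted by semicolons, each of 5 numbers parted by spaces: the shift along the tool's x, y, z in mm, then the turn about the tool's y in degrees, then the finger opening in mm, from 0 to 94. In form: tx ty tz turn grip; .... A call has exactly 10 rows; each row is the pose to reach, as a shift and turn from the pose commanded when the call began, along the tool's axes at that moment; what a row does not reach only later rows make up. A row lasts 1/12 s, in which the tool goes at most 41.7 mm and 7.16 degrees, less where a joint would pass 70% of its speed; a pose out of reach is approached as far as the arm can. A call with a gripper value outside its range is refused whole. The fingers move at their own pace and stop on an object; the grip force is fixed at half the most. Time passes only in rows, so rows that repeat a pose let the fingers close, or fill a call up. It gives the time, the measured TCP pose, the force and the opening at its end, in the units of the state.
- get_obs(): the state, without advancing time (a new reading comes with each control period).
- grab_frame(name): name is "scene" or "top" or "wrist"; returns a dict with "img" (480x640x3 uint8, blue, green, red), "range_z" (480x640 float32, mm along the optical axis (not along the pixel's ray), 0 where there is no reading), "mtx" (3x3 intrinsics, pixels), "k1" (the pictures are not rectified: a ray, as slopes to the right and down, at radius r is drawn at 1 + k1 r^2 times it, then the intrinsics apply), "cam_to_world" (4x4, takes a point from camera to world coordinates); the wrist camera has in their place "hand_eye" (4x4, takes a point from camera to tool coordinates, whose origin is the TCP and whose axes are the tool frame's). Camera axes: x right, y down, z forward; pixel columns grow to the right and rows downward; lengths in mm; the calibration is good to about 2 mm. A picture is of the moment at which its call begins: read the wrist's pose just before it.
- finish_job(): hands the job in, once; it reports no verdict.
Trained networks look in a picture, given as the dict that the camera call returned (one of the last four; its "shot" number tells which), for a name from the list of things; names that differ only in an ending like _2 or _b are one class to them, and where a whole thing is asked for, a point or a joint stands for the part that bears it (a point fixed in the world has none). Each returns a list of dicts, best first, with "conf" (0 to 1); they miss things now and then, are a little off and sometimes report something else, mostly with a low value. They report only what shows in the picture. A call takes as long as a camera call.
- recognise(picture, name): "uv" ([column, row] in pixels, amid what is visible of it).
The state is a dict: "time": time; "joints": joint angles; "joint_vel": joint speeds; "joint_torque": joint torques, N m; "tool_pos": TCP position; "tcp_rot": TCP orientation; "contact_force": force on the tool from outside, world axes, zero at the start; "ft_torque": the same for the moment, N m; "grip_width": finger opening in mm.
Only numpy, scipy, OpenCV 4.12 (cv2) and the standard library are available. Lean on these libraries where they do the work, as an engineer would, in place of code of your own. Each camera call takes 0.05 s, during which the arm holds its last target.

TASK

Get the lint filter plate ready for inspection: first turn the lamp's lock collar until its lug stands over the bar-shaped locked mark, then pick up the filter plate that lies with its label side up (the other one lies face down; leave it and everything else where it is). Hold it level, label side up, with its frosted end - the end with the small corner notch - centred a few centimetres above the lamp's lens, touching nothing but the gripper. Finish while holding it there, still gripped and at rest.

Things in the scene. Friction and masses are not known exactly. Their poses are not given: they have to be found in the camera images.
- lamp_lens (a point): centre of the top of the round opal lens (51 mm across) of the inspection lamp, a fixed grey round lamp 108 mm across at its foot, lens top 51 mm above the worktop; z up. An aluminium lock collar 72 mm across (top 54 mm above the worktop) turns round the lens about the vertical line through this point.
- collar_lug (a point): centre of the collar's single upright lug, 47 mm from the lens centre and 51 mm above the worktop; the lug is 10 mm thick (along its y, tangential), 22 mm long (along its x, radial) and 22 mm high (40 to 62 mm above the worktop), the lamp below it ends at 38 mm. It can be pinched from above by its two flat sides and swung round the lens, or pushed sideways.
- collar (a joint): turn of the lock collar in rad; 0 = lug over the small round open stud, grows clockwise seen from above, 1.3 = lug over the locked mark, stop at 1.7. Stiff (about 0.06 N m), stays where it is left. Starts between 0 and 0.6.
- locked_mark (a point): the locked mark: a raised radial bar 26 x 9 mm that sticks out of the lamp's rim, top 35 mm above the worktop, 59 mm from the lens centre; the small round stud elsewhere on the rim is the open mark.
- filter_plate_mid (a point): centre of the filter plate that lies label side up: a grey plate 100 x 38 x 10 mm with a metal mesh window and one pale blank label field at each end of its upper face; lies on the worktop at any yaw. x along its length toward the frosted end, y across its width, z out of its label side (up). A 12 x 11 mm notch is cut from the corner at its +x, +y; both ends are otherwise alike. Grip it from above across its 38 mm width. 40 to 85 g.
- filter_plate_frosted (a point): centre of that plate's frosted end (the notched end), 37 mm from its centre along x, half-way up.
- spare_plate_mid (a point): centre of the second plate, same size, lying face down: ribs instead of label fields on its upper face; leave it.
- soap_mid (a point): soap bar 48 x 75 x 20 mm, its centre; a bystander.
- tape_mid (a point): roll of tape 98 mm across, 25 mm high, its centre; a bystander.

How it is judged:
By the outcome, as a careful person would: the job done as asked, in the order asked, and still so for the second after the job is handed in, while the arm keeps its last pose, push and grip.
It also fails if it takes over 48 s, if anything falls off the work surface, if the arm or the gripper's body presses on something with over 40 N, if the wrist force passes 120 N, or if a joint passes its speed limit or range.

## Working session

There is one attempt and no reset: what is moved stays moved. The work goes in short steps, Python scripts to look and compute and a tool call to move; the robot and the scene stay as the last step left them, time stands still between calls to the robot, and variables do not carry over. Pictures are saved under pics/ and viewed, and the job is handed in when it is done.

Besides the shell and the picture viewer there is one more tool, called after "Call:" as a command line: name --argument value ..., lists and objects as JSON in quotes. drive_tool: Moves the arm, as the interface text tells. Its arguments: {"type":"object","properties":{"targets":{"type":"string"}},"required":["targets"]}

```bash
ls; mkdir -p pics
cat > h.py <<'E'
import numpy as np, cv2, json
from cell import get_obs, grab_frame, finish_job, recognise
from scipy.spatial.transform import Rotation as R
E
python3 - <<'E'
from h import *
o=get_obs()
for k in o: print(k,np.round(o[k],3))
import pickle
for n in ["scene","top"]:
    f=grab_frame(n); cv2.imwrite(f"pics/{n}0.png",f["img"]); pickle.dump(f,open(n+".pkl","wb"))
    print(n,np.round(f["mtx"],1),f["k1"],np.round(f["cam_to_world"],3))
    for t in ["lamp_lens","collar_lug","locked_mark","filter_plate_mid","filter_plate_frosted","spare_plate_mid","soap_mid","tape_mid"]:
        print(t,[(np.round(d["uv"],0),round(d["conf"],2)) for d in recognise(f,t)][:3])
E
```

```text
pics
time 0.0
joints [ 1.06   0.3    1.522 -0.     1.321 -0.067]
joint_vel [ 0.001 -0.    -0.002 -0.     0.     0.002]
joint_torque [-3.0000e-03 -5.3179e+01 -3.5276e+01  7.1000e-02  2.4000e-02 -0.0000e+00]
tool_pos [236.045 496.491 204.9  ]
tcp_rot [ 0.598  0.377 -0.378 -0.598]
contact_force [0.227 0.015 0.129]
ft_torque [ 0.019 -0.047 -0.029]
grip_width 94.12
scene [[446.4   0.  318.1]
 [  0.  446.4 240.6]
 [  0.    0.    1. ]] -0.07250456285625996 [[-8.66000e-01 -3.93000e-01  3.08000e-01  2.77830e+02]
 [-5.00000e-01  6.68000e-01 -5.51000e-01  4.25463e+02]
 [ 1.10000e-02 -6.31000e-01 -7.76000e-01  7.35672e+02]
 [ 0.00000e+00  0.00000e+00  0.00000e+00  1.00000e+00]]
lamp_lens [(array([290., 322.]), 0.66)]
collar_lug [(array([299., 318.]), 0.96)]
locked_mark [(array([292., 321.]), 0.84)]
filter_plate_mid [(array([342., 192.]), 0.76)]
filter_plate_frosted [(array([345., 193.]), 0.56)]
spare_plate_mid [(array([371., 269.]), 0.58)]
soap_mid [(array([290., 244.]), 0.75)]
tape_mid [(array([402., 215.]), 0.88), (array([289., 323.]), 0.54)]
top [[618.1   0.  313.5]
 [  0.  618.1 237.4]
 [  0.    0.    1. ]] -0.029213083026723437 [[ 1.00000e-03 -9.92000e-01  1.27000e-01  3.85753e+02]
 [-1.00000e+00 -1.00000e-03  4.00000e-03 -5.58550e+01]
 [-4.00000e-03 -1.27000e-01 -9.92000e-01  1.29758e+03]
 [ 0.00000e+00  0.00000e+00  0.00000e+00  1.00000e+00]]
lamp_lens [(array([237., 253.]), 0.71)]
collar_lug [(array([250., 249.]), 0.66)]
locked_mark [(array([238., 255.]), 0.88), (array([246., 252.]), 0.42)]
filter_plate_mid [(array([408., 225.]), 0.69)]
filter_plate_frosted [(array([403., 219.]), 0.68)]
spare_plate_mid [(array([328., 290.]), 0.69)]
soap_mid [(array([316., 206.]), 0.67)]
tape_mid [(array([403., 290.]), 0.78)]
```

Run:
```python
from h import *
a=cv2.imread("pics/top0.png"); cv2.imwrite("pics/top0c.png",cv2.resize(a[160:340,190:450],(780,540),interpolation=cv2.INTER_CUBIC))
a=cv2.imread("pics/scene0.png"); cv2.imwrite("pics/scene0c.png",cv2.resize(a[160:380,230:470],(600,550),interpolation=cv2.INTER_CUBIC))
```

```text
(no output)
```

View pics/top0.png

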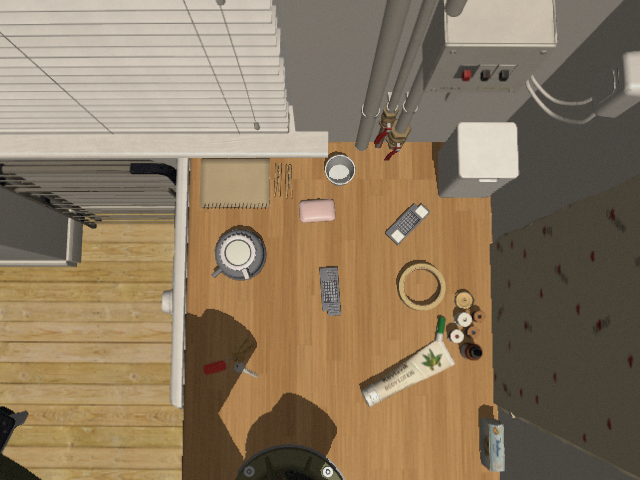

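View pics/scene0.png

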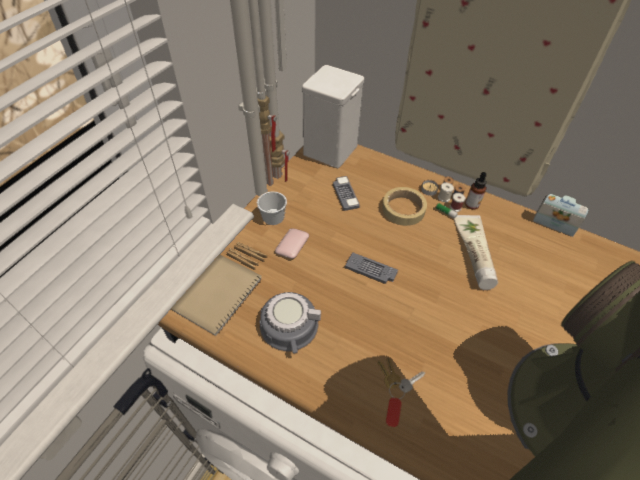

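```bash
echo
```

```text
(no output)
```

View pics/top0c.png

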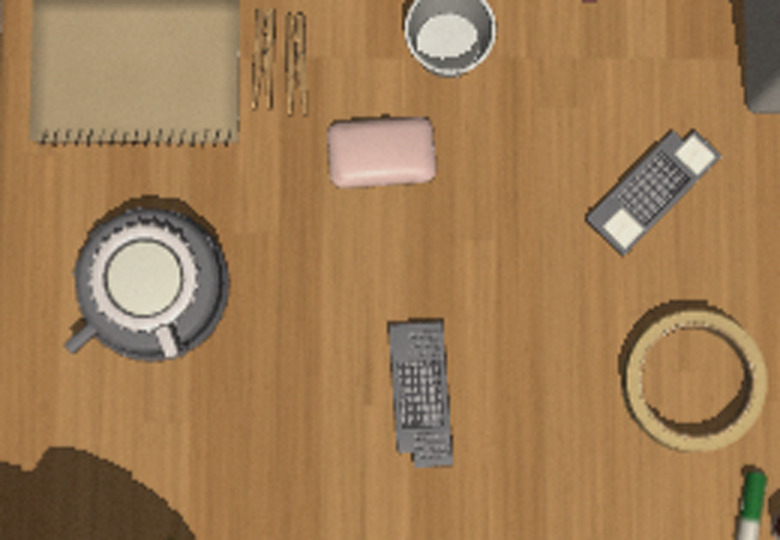

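View pics/scene0c.png

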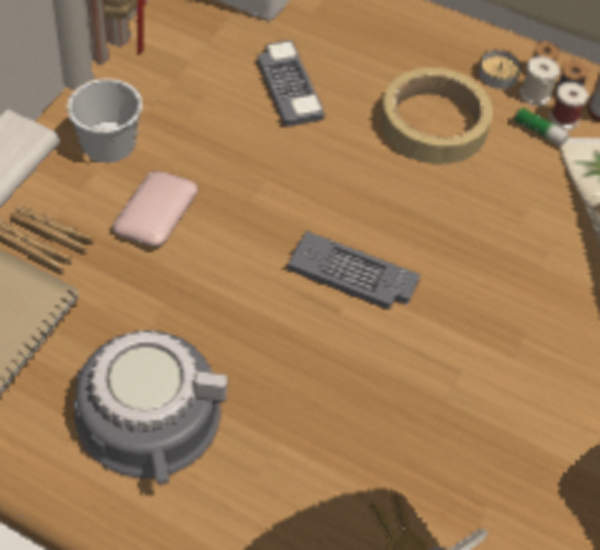

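The top view shows the lamp at about (239,253), with its lug at lower right (246,273) and the mark bar at lower left (217,272). The label-up plate is at (408,224), with its notch at the upper-right end, left corner. The spare plate is at (330,290).

```bash
cat >> h.py <<'E'
import pickle
def ray(f,uv):
    m=f["mtx"]; d=np.array([(uv[0]-m[0,2])/m[0,0],(uv[1]-m[1,2])/m[1,1]]); s=d.copy()
    for _ in range(20): s=d/(1+f["k1"]*(s@s))
    return np.array([s[0],s[1],1.])
def pose(f,o=None):
    if "cam_to_world" in f: return f["cam_to_world"]
    T=np.eye(4); T[:3,:3]=R.from_quat(o["tcp_rot"]).as_matrix(); T[:3,3]=o["tool_pos"]; return T@f["hand_eye"]
def atz(f,uv,z,o=None):
    T=pose(f,o); d=T[:3,:3]@ray(f,uv); return T[:3,3]+d*(z-T[2,3])/d[2]
def cloud(f,o=None):
    T=pose(f,o); v,u=np.nonzero(f["range_z"]>0)
    m=f["mtx"]; d=np.stack([(u-m[0,2])/m[0,0],(v-m[1,2])/m[1,1]],1); s=d.copy()
    for _ in range(20): s=d/(1+f["k1"]*(s**2).sum(1,keepdims=True))
    P=np.c_[s,np.ones(len(s))]*f["range_z"][v,u][:,None]
    return P@T[:3,:3].T+T[:3,3], np.stack([u,v],1)
E
python3 - <<'E'
from h import *
f=pickle.load(open("top.pkl","rb"))
c=lambda x,y:(190+(x+.5)/3-.5,160+(y+.5)/3-.5)
for n,x,y,z in [("lens",144,278,51),("lug",167,341,62),("mark",80,336,35),("pl end hi",698,154,10),("pl end lo",624,230,10),("plmid",654,190,10),("spare",420,393,10),("soap",382,152,20),("tape",693,380,25)]:
    print(n,np.round(atz(f,c(x,y),z)))
P,uv=cloud(f)
Q,uq=cloud(pickle.load(open("scene.pkl","rb")))
L=atz(f,c(144,278),51)
for X in (P,Q):
    m=np.hypot(*(X[:,:2]-L[:2]).T)<75
    Y=X[m]
    for a,b in [(-5,5),(30,37),(47,57),(58,66)]:
        k=(Y[:,2]>a)&(Y[:,2]<b); print(a,b,k.sum(),np.round(Y[k].mean(0),1))
    # plate
    m=(np.hypot(*(X[:,:2]-atz(f,c(654,190),10)[:2]).T)<65)&(X[:,2]>5)&(X[:,2]<15)
    Y=X[m][:,:2].astype(np.float32); r=cv2.minAreaRect(Y); print(r,m.sum(),X[m].mean(0))
E
```

```text
lens [515. 103.  51.]
lug [472.  85.  62.]
mark [477. 148.  35.]
pl end hi [ 607. -281.   10.]
pl end lo [ 553. -228.   10.]
plmid [ 582. -249.   10.]
spare [440. -85.  10.]
soap [607. -58.  20.]
tape [ 448. -271.   25.]
-5 5 1754 [514.   99.3  -0. ]
30 37 385 [509.3 107.8  34.7]
47 57 891 [515.1 102.6  52.1]
58 66 63 [484.9  91.1  61.1]
((583.72021484375, -245.75328063964844), (113.9024887084961, 127.36509704589844), 51.0002326965332) 773 [ 581.37588106 -247.90341701    9.29855057]
-5 5 1811 [503.9 117.5   0.8]
30 37 326 [500.8 133.4  34.6]
47 57 1257 [513.6 105.3  52.8]
58 66 74 [473.   88.1  62.2]
((580.905517578125, -247.0989990234375), (114.44145202636719, 87.37124633789062), 89.5245132446289) 532 [ 581.51623644 -245.23038333   10.02176265]
```

```bash
cat >> h.py <<'E'
def toolpose():
    o=get_obs(); return np.array(o["tool_pos"]),R.from_quat(o["tcp_rot"])
def yawx(r):
    x=r.as_matrix()[:,0]; return np.degrees(np.arctan2(x[1],x[0]))
def rel(target,yaw):
    "shift in tool axes and turn to reach world target TCP pos and tool-x yaw (deg)"
    p,r=toolpose(); t=r.inv().apply(np.array(target)-p); dy=(yawx(r)-yaw+180)%360-180
    return np.round(t,1),round(dy,1)
E
python3 - <<'E'
from h import *
p,r=toolpose(); print(p,yawx(r)); print(np.round(r.as_matrix(),3))
print(get_obs()["joints"])
L=np.array([515,103.5]);
for a in (202,130.5): 
  for w in (90,-90): print(a,w,rel(list(L+47*np.array([np.cos(np.radians(a)),np.sin(np.radians(a))]))+[140],a+w))
E
```

```text
[236.16137676 496.70320087 205.45690455] 64.5695233322633
[[ 0.429 -0.    -0.903]
 [ 0.903  0.     0.429]
 [ 0.    -1.     0.   ]]
[ 1.06036834e+00  2.99868103e-01  1.52101460e+00  2.10771041e-05
  1.32069050e+00 -6.65876577e-02]
202 90 (array([-270. ,   65.4, -388.9]), np.float64(132.6))
202 -90 (array([-270. ,   65.4, -388.9]), np.float64(-47.4))
130.5 90 (array([-216.2,   65.4, -377.8]), np.float64(-155.9))
130.5 -90 (array([-216.2,   65.4, -377.8]), np.float64(24.1))
```

Call:
drive_tool --targets "-27 6 -39 -5 94; -54 12 -78 -10 94; -81 18 -117 -15 94; -108 24 -156 -20 60; -135 30 -194 -25 60; -162 35 -233 -30 60; -189 40 -272 -35 60; -216 45 -311 -40 40; -243 50 -350 -44 40; -270 55 -389 -47 40"

```text
time: 1.73
tool_pos: [442.4, 135.7, 156.9]
tcp_rot: [0.397, 0.586, -0.585, -0.396]
contact_force: [1.0, 1.1, -0.2]
grip_width: 50.8
```

Call:
drive_tool --targets "0 0 0 0 40; 0 0 0 0 40; 0 0 0 0 40; 0 0 0 0 40; 0 0 0 0 40; 0 0 0 0 40; 0 0 0 0 40; 0 0 0 0 40; 0 0 0 0 40; 0 0 0 0 40"

```text
time: 2.57
tool_pos: [441.8, 137.8, 156.8]
tcp_rot: [0.398, 0.585, -0.585, -0.398]
contact_force: [-0.9, -0.9, -0.8]
grip_width: 40.3
```

Run:
```python
from h import *
o=get_obs(); f=grab_frame("wrist"); pickle.dump((o,f),open("w1.pkl","wb")); cv2.imwrite("pics/w1.png",f["img"])
print(o["tool_pos"],yawx(R.from_quat(o["tcp_rot"])),o["grip_width"]); print(np.round(f["hand_eye"],3),f["k1"])
```

```text
[441.75735323 137.76778125 156.81481821] 111.58449788012484 40.3315577223618
[[   1.       0.      -0.       0.441]
 [   0.      -0.269    0.963 -179.399]
 [   0.      -0.963   -0.269   79.248]
 [   0.       0.       0.       1.   ]] -0.02967651342390517
```

View pics/w1.png

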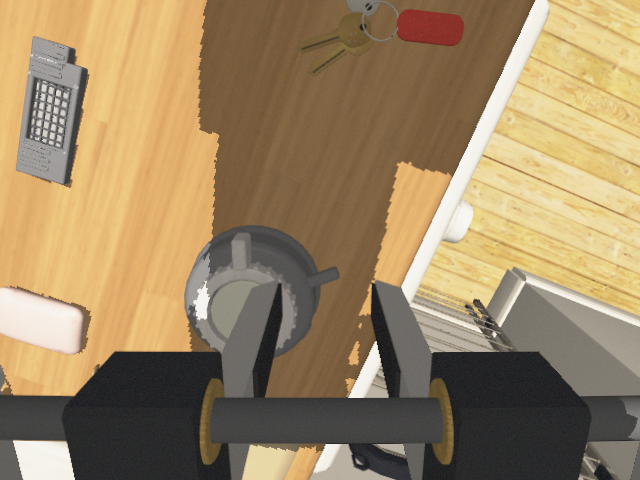

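The wrist view shows the lug's outer end at about (241,237), its top running to about (241,262), the mark bar around (322,276) and the lens around (238,305), partly hidden by a finger.

Run:
```python
from h import *
o,f=pickle.load(open("w1.pkl","rb"))
a=f["img"][210:370,170:360]; cv2.imwrite("pics/w1c.png",cv2.resize(a,(760,640),interpolation=cv2.INTER_CUBIC)[:600])
P,uv=cloud(f,o)
k=(P[:,2]>58)&(P[:,2]<66)&(np.hypot(P[:,0]-515,P[:,1]-103)<62); print(k.sum(),P[k].mean(0),cv2.minAreaRect(P[k][:,:2].astype(np.float32)))
k=(P[:,2]>31)&(P[:,2]<39)&(np.hypot(P[:,0]-477,P[:,1]-148)<14)&(np.hypot(P[:,0]-515,P[:,1]-103)>55); print(k.sum(),P[k].mean(0))
```

```text
464 [470.44180615  87.03035691  61.7185691 ] ((471.1236267089844, 86.8785629272461), (21.01599884033203, 10.429390907287598), 21.899465560913086)
278 [472.69457377 151.06317173  34.81194542]
```

View pics/w1c.png

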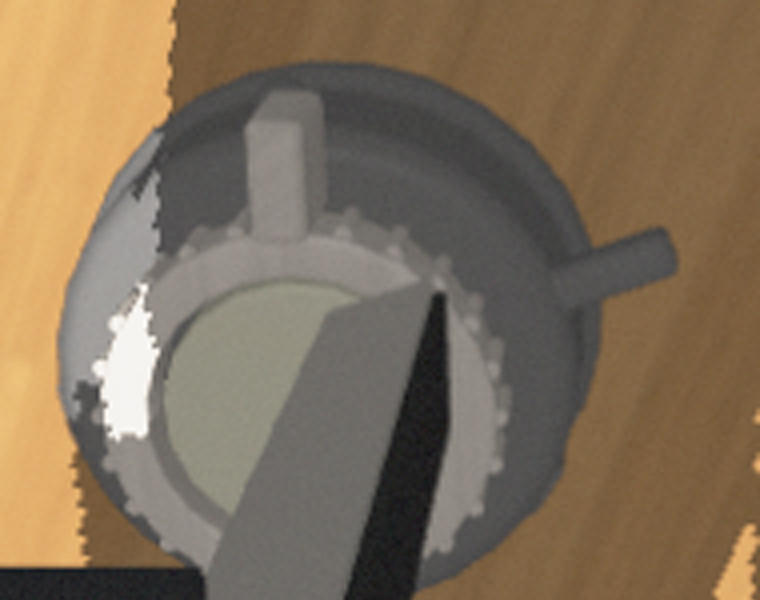

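Run:
```python
from h import *
o,f=pickle.load(open("w1.pkl","rb"))
c=lambda x,y:(170+(x+.5)/4-.5,210+(y+.5)/4-.5)
L=np.array([514.8,104])
for x,y in [(662,230),(674,268),(590,253),(566,307),(668,246),(565,280)]:
    p=atz(f,c(x,y),35,o); d=p[:2]-L; print(x,y,np.round(p,1),np.hypot(*d),np.degrees(np.arctan2(d[1],d[0])))
P,uv=cloud(f,o)
r=np.hypot(P[:,0]-L[0],P[:,1]-L[1]); k=(P[:,2]>32)&(P[:,2]<38)&(r>57)&(r<74)&(P[:,1]>125)&(P[:,0]<500)
print(k.sum(),P[k].mean(0),cv2.minAreaRect(P[k][:,:2].astype(np.float32))); d=P[k].mean(0)[:2]-L; print(np.degrees(np.arctan2(d[1],d[0])))
# lamp foot circle / body
k=(P[:,2]>49)&(P[:,2]<56.5)&(r<37); 
print(cv2.minEnclosingCircle(P[k][:,:2].astype(np.float32)))
print(rel([471.2,86.9,43],111.9))
```

```text
662 230 [463.8 154.1  35. ] 71.47285769046634 135.50829010843398
674 268 [469.9 159.   35. ] 70.94687659426678 129.22712336162627
590 253 [472.9 143.3  35. ] 57.461250471772935 136.7818473128634
566 307 [484.6 143.1  35. ] 49.380888672147414 127.71134479992614
668 246 [466.3 156.3  35. ] 71.31180858456497 132.8340297343766
565 280 [479.6 141.   35. ] 51.01757022900314 133.58719074700966
226 [471.83732158 152.28647796  35.01229794] ((472.4939270019531, 152.6015625), (9.222719192504883, 14.879668235778809), 41.72890853881836)
131.6609461832678
((514.8003540039062, 103.99920654296875), 36.98982620239258)
(array([-58.1, 113.8,  -8.7]), np.float64(-0.3))
```

Run:
```python
from h import *
print(rel([469.3,85.7,90],111.9),rel([469.3,85.7,44],111.9))
```

```text
(array([-58.5,  66.8,  -6.5]), np.float64(-0.3)) (array([-58.5, 112.8,  -6.5]), np.float64(-0.3))
```

Call:
drive_tool --targets "-20 15 -2 0 40; -40 30 -4 0 40; -58 45 -6 0 40; -58.5 66 -6.5 0 40; -58.5 80 -6.5 -0.3 40; -58.5 95 -6.5 -0.3 40; -58.5 108 -6.5 -0.3 40; -58.5 112.8 -6.5 -0.3 40; -58.5 112.8 -6.5 -0.3 40; -58.5 112.8 -6.5 -0.3 40"

```text
time: 3.45
tool_pos: [469.5, 85.7, 44.4]
tcp_rot: [0.396, 0.586, -0.586, -0.396]
contact_force: [-0.7, 0.2, 0.2]
grip_width: 40.1
```

Call:
drive_tool --targets "0 0 0 0 40; 0 0 0 0 40; 0 0 0 0 5; 0 0 0 0 5; 0 0 0 0 5; 0 0 0 0 5; 0 0 0 0 5; 0 0 0 0 5; 0 0 0 0 5; 0 0 0 0 5"

```text
time: 4.28
tool_pos: [469.4, 85.5, 44.0]
tcp_rot: [-0.396, -0.586, 0.586, 0.396]
contact_force: [0.3, -1.9, 1.8]
grip_width: 9.9
```

Run:
```python
from h import *
o=get_obs(); f=grab_frame("wrist"); pickle.dump((o,f),open("w2.pkl","wb")); cv2.imwrite("pics/w2.png",f["img"])
print(o["tool_pos"],yawx(R.from_quat(o["tcp_rot"])),o["grip_width"],o["contact_force"],o["joints"])
p,r=toolpose(); L=np.array([514.8,104])
d=p[:2]-L; rad=np.hypot(*d); a0=np.degrees(np.arctan2(d[1],d[0])); print(rad,a0)
y0=yawx(r)
for i in range(1,21):
    th=3.5*i; a=np.radians(a0-th); t=r.inv().apply(np.r_[L+rad*np.array([np.cos(a),np.sin(a)]),p[2]]-p); print(np.round(t,1),th)
```

```text
[469.39410645  85.52809717  44.0167225 ] 111.86350443581286 9.858692009155055 [ 0.25204962 -1.92811014  1.78052016] [ 1.03516915e-01  3.50499761e-01  1.87506330e+00 -1.54848393e-04
  9.15965529e-01 -1.84877525e+00]
49.021084714799294 -157.84365833389077
[ 3.  -0.  -0.1] 3.5
[ 6.  -0.  -0.3] 7.0
[ 8.9 -0.  -0.8] 10.5
[11.9 -0.  -1.4] 14.0
[14.8 -0.  -2.2] 17.5
[17.6 -0.  -3.2] 21.0
[20.4 -0.  -4.3] 24.5
[23.  -0.  -5.6] 28.0
[25.6 -0.  -7.1] 31.5
[28.2 -0.  -8.7] 35.0
[ 30.6  -0.  -10.5] 38.5
[ 32.9  -0.  -12.4] 42.0
[ 35.   -0.  -14.5] 45.5
[ 37.1  -0.  -16.7] 49.0
[ 39.  -0. -19.] 52.5
[ 40.7  -0.  -21.4] 56.0
[ 42.4  -0.  -23.9] 59.5
[ 43.8  -0.  -26.5] 63.0
[ 45.1  -0.  -29.2] 66.5
[ 46.2  -0.  -32. ] 70.0
```

View pics/w2.png

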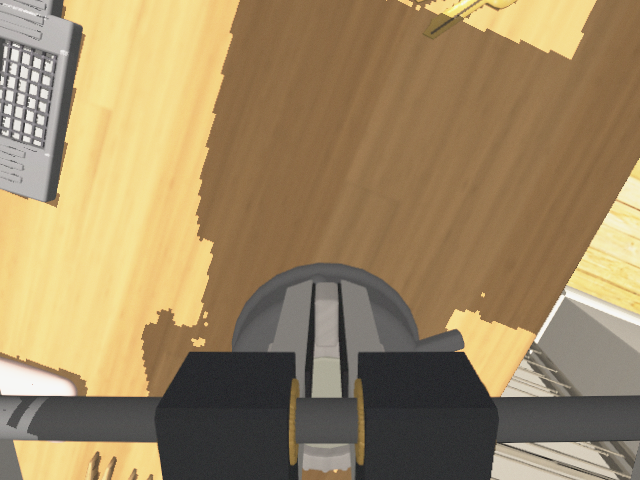

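The fingers are closed on the lug (opening 9.9 mm, lug at (327,310)). Next I swing it 35° in each of two calls.

Call:
drive_tool --targets "3 0 -0.1 3.5 5; 6 0 -0.3 7 5; 8.9 0 -0.8 10.5 5; 11.9 0 -1.4 14 5; 14.8 0 -2.2 17.5 5; 17.6 0 -3.2 21 5; 20.4 0 -4.3 24.5 5; 23 0 -5.6 28 5; 25.6 0 -7.1 31.5 5; 28.2 0 -8.7 35 5"

```text
time: 5.17
tool_pos: [467.2, 115.3, 44.0]
tcp_rot: [0.555, 0.439, -0.439, -0.554]
contact_force: [2.7, -0.1, -1.5]
grip_width: 9.9
```

Call:
drive_tool --targets "3 0 -0.1 3.5 5; 6 0 -0.3 7 5; 8.9 0 -0.8 10.5 5; 11.9 0 -1.4 14 5; 14.8 0 -2.2 17.5 5; 17.6 0 -3.2 21 5; 20.4 0 -4.3 24.5 5; 23 0 -5.6 28 5; 25.6 0 -7.1 31.5 5; 28.2 0 -8.7 35 5"

```text
time: 6.0
tool_pos: [482.3, 141.1, 44.1]
tcp_rot: [-0.661, -0.252, 0.251, 0.661]
contact_force: [3.5, 2.5, -2.2]
grip_width: 10.1
```

Call:
drive_tool --targets "0 0 0 0 5; 0 0 0 0 5; 0 0 0 0 5; 0 0 0 0 30; 0 0 0 0 30; 0 0 0 0 30; 0 0 0 0 30; 0 0 0 0 30; 0 -20 0 0 30; 0 -40 0 0 30"

```text
time: 6.83
tool_pos: [481.1, 140.3, 83.7]
tcp_rot: [-0.66, -0.252, 0.254, 0.661]
contact_force: [0.7, 0.1, 0.7]
grip_width: 30.3
```

Call:
drive_tool --targets "0 -30 5 0 30; 0 -60 20 0 30; 0 -70 40 0 30; 0 -70 70 0 30; 0 -70 90 0 30; 0 -70 90 0 60; 0 -70 90 0 90; 0 -70 90 0 90; 0 -70 90 0 90; 0 -70 90 0 90"

```text
time: 7.67
tool_pos: [422.2, 207.0, 153.8]
tcp_rot: [0.661, 0.252, -0.252, -0.661]
contact_force: [-0.5, -0.0, 0.7]
grip_width: 59.9
```

Run:
```python
from h import *
o=get_obs(); f=grab_frame("wrist"); t=grab_frame("top"); pickle.dump((o,f,t),open("w3.pkl","wb"))
cv2.imwrite("pics/w3.png",f["img"]); cv2.imwrite("pics/top3.png",cv2.resize(t["img"][160:340,190:450],(780,540),interpolation=cv2.INTER_CUBIC))
print(o["time"],o["tool_pos"],yawx(R.from_quat(o["tcp_rot"])),o["grip_width"],o["contact_force"])
for g,oo in ((f,o),(t,None)):
    P,uv=cloud(g,oo)
    r=np.hypot(P[:,0]-514.8,P[:,1]-104); k=(P[:,2]>58)&(P[:,2]<66)&(r<62)
    if k.sum()>5:
        m=P[k].mean(0); print(k.sum(),m,cv2.minAreaRect(P[k][:,:2].astype(np.float32)),np.degrees(np.arctan2(m[1]-104,m[0]-514.8)))
    k=(P[:,2]>31)&(P[:,2]<38)&(r>57)&(r<74)&(P[:,1]>125)&(P[:,0]<500)
    m=P[k].mean(0); print(k.sum(),m,np.degrees(np.arctan2(m[1]-104,m[0]-514.8)))
```

```text
7.6667 [422.15304356 206.96553331 153.81435043] 41.81389112206639 59.939768818288876 [-0.4631494  -0.01164833  0.74082057]
394 [482.52411556 139.98370751  61.74172604] ((483.1766357421875, 139.11647033691406), (9.427915573120117, 22.37343978881836), 42.02969741821289) 131.890780749991
236 [471.92378846 153.03200724  34.57751167] 131.16818684393968
69 [493.76707972 124.53447719  61.21530052] ((513.3123168945312, 110.11821746826172), (60.362632751464844, 88.31359100341797), 14.618905067443848) 135.6870123756736
23 [472.22956483 152.22977661  34.11903861] 131.43351630175192
```

View pics/w3.png

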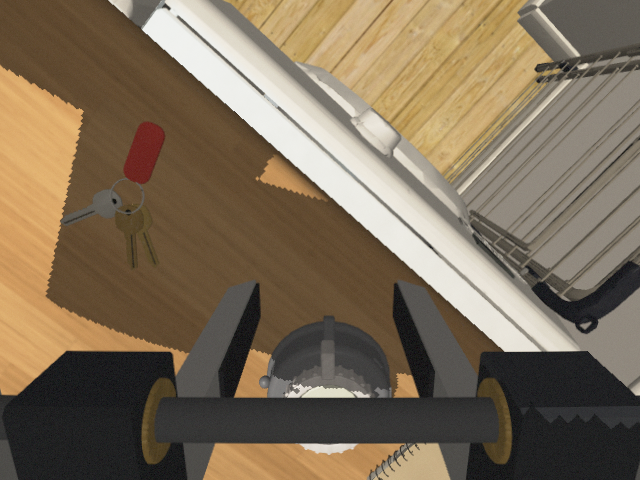

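View pics/top3.png

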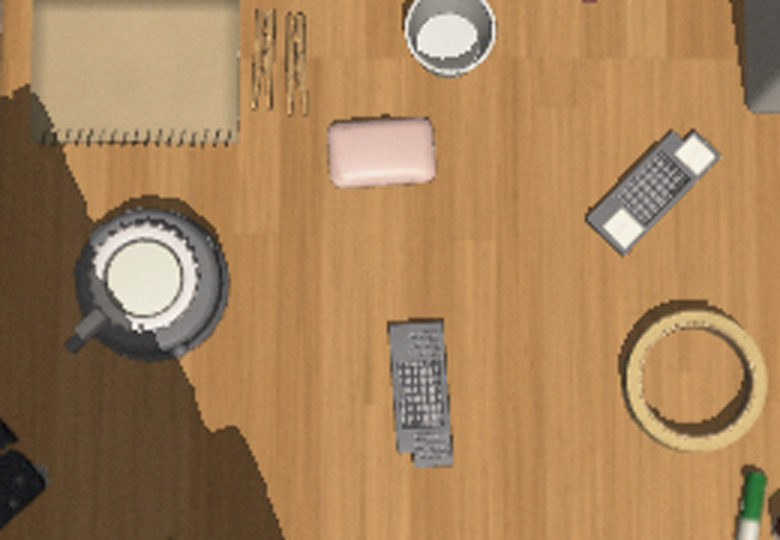

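The lug now sits over the mark: both cameras show it in line with the bar, to within about 0.7°. Next I check the tall box near the plate.

Run:
```python
from h import *
o,f,t=pickle.load(open("w3.pkl","rb"))
P,uv=cloud(t)
for lo,hi in ((60,120),(120,200),(200,320)):
    k=(P[:,2]>lo)&(P[:,2]<hi)&(P[:,0]>450)&(P[:,0]<700)&(P[:,1]<-100)&(P[:,1]>-420)
    if k.sum(): print(lo,k.sum(),P[k].min(0),P[k].max(0))
k=(P[:,2]>6)&(P[:,2]<14)&(abs(P[:,0]-580)<60)&(abs(P[:,1]+253)<55)&(P[:,0]>525)
print(cv2.minAreaRect(P[k][:,:2].astype(np.float32)))
print(rel([580,-254,150],45.5))
```

```text
60 907 [ 450.024613   -419.68353951   60.08664249] [ 699.88869079 -315.89897759  119.95354808]
120 2771 [ 450.16478897 -419.93643302  120.16691296] [ 699.98163739 -314.09250756  199.99923189]
200 1692 [ 450.17031223 -419.89316725  200.00341009] [ 699.1758303  -315.80123003  319.93713942]
((581.3513793945312, -248.80963134765625), (107.15064239501953, 101.37572479248047), 3.940664291381836)
(array([-189.8,    3.8, -449. ]), np.float64(-3.7))
```

Run:
```python
from h import *
o,f,t=pickle.load(open("w3.pkl","rb"))
P,uv=cloud(t)
for x0 in range(440,700,20):
    k=(P[:,2]>60)&(P[:,2]<320)&(P[:,0]>x0)&(P[:,0]<x0+20)&(P[:,1]<-100)&(P[:,1]>-520)
    print(x0,k.sum(),P[k][:,1].max().round() if k.sum() else None)
```

```text
440 499 -405.0
460 500 -405.0
480 492 -406.0
500 503 -406.0
520 408 -406.0
540 260 -415.0
560 557 -438.0
580 545 -437.0
600 543 -438.0
620 1376 -318.0
640 1300 -315.0
660 1164 -314.0
680 1156 -315.0
```

Call:
drive_tool --targets "-16 0 -38 0 90; -32 0 -76 -1 90; -48 1 -114 -1 90; -64 1 -152 -2 90; -80 2 -190 -2 90; -96 2 -228 -3 90; -112 3 -266 -3 90; -128 3 -304 -4 90; -144 4 -342 -4 90; -160 4 -380 -4 90"

```text
time: 8.6
tool_pos: [556.3, -184.8, 149.6]
tcp_rot: [-0.651, -0.275, 0.275, 0.651]
contact_force: [0.5, 0.7, 0.9]
grip_width: 90.3
```

Run:
```python
from h import *
o=get_obs(); print(o["tool_pos"],o["joint_vel"]); print(rel([575,-249,140],45.5))
```

```text
[ 556.30930533 -184.7540754   149.64785127] [-6.59292161e-01  6.22431725e-01 -8.86215950e-01 -3.49785847e-04
  2.55378481e-01 -6.54220599e-01]
(array([-33.1,   9.6, -58.2]), np.float64(0.3))
```

Call:
drive_tool --targets "-8 2 -15 0 90; -16 4 -29 0 90; -24 6 -44 0 90; -32 8 -56 0 90; -32 10 -56 0 90; -32 10 -56 0 90; -32 10 -56 0 90; -32 10 -56 0 90; -32 10 -56 0 90; -32 10 -56 0 90"

```text
time: 9.43
tool_pos: [574.2, -243.6, 140.3]
tcp_rot: [0.651, 0.276, -0.276, -0.651]
contact_force: [0.1, 0.1, 0.5]
grip_width: 90.1
```

Run:
```python
from h import *
o=get_obs(); f=grab_frame("wrist"); pickle.dump((o,f),open("w4.pkl","wb"));cv2.imwrite("pics/w4.png",f["img"])
print(o["tool_pos"],yawx(R.from_quat(o["tcp_rot"])))
P,uv=cloud(f,o)
k=(P[:,2]>6)&(P[:,2]<14)&(np.hypot(P[:,0]-580,P[:,1]+252)<65)
M=np.zeros((480,640),np.uint8); M[uv[k][:,1],uv[k][:,0]]=255
n,l,s,c=cv2.connectedComponentsWithStats(M); i=1+s[1:,4].argmax(); print(s[1:,4])
q=k&(l[uv[:,1],uv[:,0]]==i); print(q.sum(),P[q].mean(0),cv2.minAreaRect(P[q][:,:2].astype(np.float32)))
```

```text
[ 574.23132975 -243.63790235  140.3211609 ] 45.910726042760736
[5058    1    1    1    1    2    1    1    1    1    1    1    1    1
    1    2    1    1    1    1    1    1    2    3    2    1    1    2]
5058 [ 580.73474158 -245.27372587    9.72188604] ((584.2308959960938, -247.78163146972656), (38.094669342041016, 99.3428726196289), 45.259586334228516)
```

View pics/w4.png

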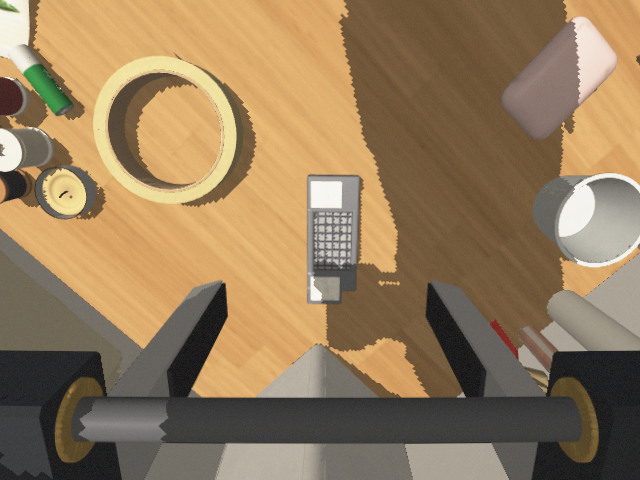

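The wrist view shows the plate upright in the picture at about (333,238). Both labels face up and the notch is at the lower right (350,295). The box is below (320,400).

Run:
```python
from h import *
print(rel([583,-248.3,60],45.3),rel([583,-248.3,3],45.3))
```

```text
(array([ 2.8, 80.3, -9.5]), np.float64(0.6)) (array([  2.8, 137.3,  -9.4]), np.float64(0.6))
```

Call:
drive_tool --targets "1 15 -4 0.3 70; 2 30 -8 0.6 60; 2.8 45 -9.5 0.6 60; 2.8 60 -9.5 0.6 60; 2.8 75 -9.5 0.6 60; 2.8 90 -9.5 0.6 60; 2.8 105 -9.5 0.6 60; 2.8 118 -9.5 0.6 60; 2.8 127 -9.5 0.6 60; 2.8 132 -9.5 0.6 60"

```text
time: 10.32
tool_pos: [582.3, -248.5, 5.7]
tcp_rot: [-0.652, -0.272, 0.273, 0.653]
contact_force: [0.4, -0.2, -0.1]
grip_width: 60.2
```

Call:
drive_tool --targets "0 2 0 0 60; 0 4 0 0 60; 0 5 0 0 60; 0 5 0 0 55; 0 5 0 0 30; 0 5 0 0 25; 0 5 0 0 25; 0 5 0 0 25; 0 5 0 0 25; 0 5 0 0 25"

```text
time: 11.15
tool_pos: [583.1, -248.9, 3.3]
tcp_rot: [0.653, 0.272, -0.272, -0.653]
contact_force: [-0.1, 1.1, 3.4]
grip_width: 37.9
```

Call:
drive_tool --targets "0 0 0 0 25; 0 0 0 0 25; 0 -3 0 0 25; 0 -10 0 0 25; 0 -20 0 0 25; 0 -35 0 0 25; 0 -55 0 0 25; 0 -75 0 0 25; 0 -95 0 0 25; 0 -110 0 0 25"

```text
time: 11.98
tool_pos: [583.2, -249.0, 115.7]
tcp_rot: [0.653, 0.273, -0.272, -0.652]
contact_force: [0.2, -0.5, -0.7]
grip_width: 37.6
```

Run:
```python
from h import *
o=get_obs(); f=grab_frame("wrist"); pickle.dump((o,f),open("w5.pkl","wb"));cv2.imwrite("pics/w5.png",f["img"])
print(o["tool_pos"],yawx(R.from_quat(o["tcp_rot"])),o["grip_width"],o["joint_vel"])
```

```text
[ 583.21028687 -248.97155419  115.72294677] 45.27425043882812 37.554362066910194 [-0.00140516 -0.18057297 -0.14176212  0.00091498  0.32306938 -0.00157947]
```

View pics/w5.png

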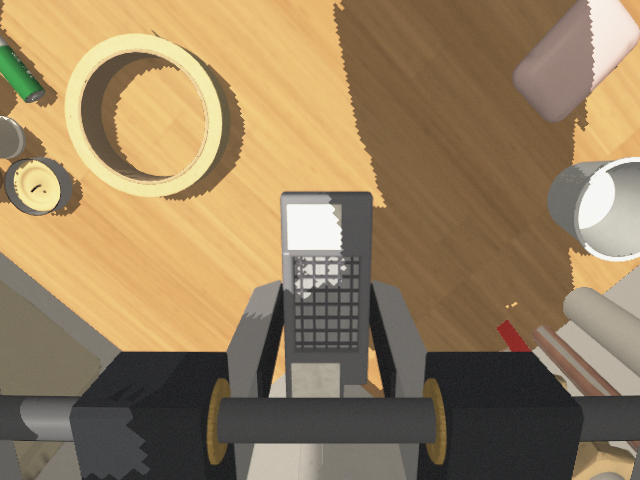

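The plate is held between the fingers, centred at about (328,290) with the labels up. Next I measure its level and where it sits in the grip.

```bash
cat > plate.py <<'E'
from h import *
def meas(f,o):
    he=f["hand_eye"]; P,uv=cloud({**f,"cam_to_world":he})
    ty=np.median(P[(abs(P[:,0])<17)&(P[:,2]>25)&(P[:,2]<45)&(abs(P[:,1])<25)][:,1])
    k=(abs(P[:,0])<30)&(abs(P[:,1]-ty)<5)&(P[:,2]>-70)&(P[:,2]<70)&(uv[:,1]<345)
    M=np.zeros((480,640),np.uint8); M[uv[k][:,1],uv[k][:,0]]=255
    n,l,s,c=cv2.connectedComponentsWithStats(M); i=1+s[1:,4].argmax(); k&=l[uv[:,1],uv[:,0]]==i
    Q=P[k]; k2=abs(Q[:,0])<15
    A=np.c_[Q[k2][:,0],Q[k2][:,2],np.ones(k2.sum())]; c=np.linalg.lstsq(A,Q[k2][:,1],rcond=None)[0]
    print("n",len(Q),"top y tool",round(ty,1),"slopes deg x,z",np.degrees(c[:2]).round(2))
    E=Q[(Q[:,2]>22)]; print("x range (free half)",np.percentile(E[:,0],[1,99]).round(1),"z max",np.percentile(Q[:,2],99.7).round(1))
    for z0 in (22,30,38): 
        e=Q[abs(Q[:,2]-z0)<2]; print(z0,np.percentile(e[:,0],[2,98]).round(1))
E
python3 - <<'E'
from plate import *
o,f=pickle.load(open("w5.pkl","rb")); meas(f,o)
E
```

```text
n 10999 top y tool -7.3 slopes deg x,z [-0.31 -4.3 ]
x range (free half) [-19.  18.] z max 49.6
22 [-18.9  17.9]
30 [-18.5  17.5]
38 [-18.7  17.8]
```

Run:
```python
from h import *
o,f=pickle.load(open("w4.pkl","rb")); P,uv=cloud({**f,"cam_to_world":f["hand_eye"]})
k=(abs(P[:,0]-3)<15)&(P[:,2]>-30)&(P[:,2]<35)&(abs(P[:,1]-130.5)<4)
Q=P[k];c=np.linalg.lstsq(np.c_[Q[:,0],Q[:,2],np.ones(len(Q))],Q[:,1],rcond=None)[0];print(k.sum(),np.degrees(c[:2]))
o,f=pickle.load(open("w5.pkl","rb")); P,uv=cloud({**f,"cam_to_world":f["hand_eye"]})
for z in range(-40,50,10):
    k=(abs(P[:,0])<14)&(abs(P[:,2]-z)<4)&(abs(P[:,1]+7)<8); print(z,k.sum(),np.median(P[k][:,1]) if k.sum() else 0)
k=(abs(P[:,0]+60)<60)&(P[:,1]>105)&(P[:,1]<125)
Q=P[k];c=np.linalg.lstsq(np.c_[Q[:,0],Q[:,2],np.ones(len(Q))],Q[:,1],rcond=None)[0];print("table in w5",k.sum(),np.degrees(c[:2]))
print(R.from_quat(o["tcp_rot"]).as_matrix().round(4))
```

```text
2332 [ 2.55056263 -4.87522335]
-40 763 -7.381089260693784
-30 990 -7.277007583923009
-20 1289 -3.052538303544452
-10 1003 -2.477603852745574
0 1055 -2.3293796513551683
10 1135 -2.5084292867978775
20 945 -2.8797701255512322
30 1222 -7.351526291424591
40 1289 -7.398406824273366
table in w5 47190 [ 0.07529812 -0.11479784]
[[ 7.037e-01  1.700e-03 -7.105e-01]
 [ 7.105e-01 -1.000e-03  7.037e-01]
 [ 5.000e-04 -1.000e+00 -1.900e-03]]
```

The plate is level: the label tops at ±40 mm are within 0.1 mm of each other. It is also centred in the grip. Now I carry it to the lamp.

Run:
```python
from h import *
print(rel([482.4,85.3,120],120))
```

```text
(array([166.2,  -2.9, 307.9]), np.float64(-74.7))
```

Call:
drive_tool --targets "9 0 16 -4 25; 22 0 40 -10 25; 36 0 66 -16 25; 50 -1 92 -22 25; 64 -1 118 -28 25; 78 -1 144 -34 25; 92 -2 170 -40 25; 106 -2 196 -46 25; 120 -2 222 -52 25; 134 -3 248 -58 25"

```text
time: 12.87
tool_pos: [500.2, 22.2, 116.0]
tcp_rot: [-0.437, -0.556, 0.556, 0.437]
contact_force: [1.0, -0.5, -1.6]
grip_width: 37.4
```

Run:
```python
from h import *
o=get_obs();print(o["tool_pos"],o["grip_width"],o["joints"]);print(rel([482.4,85.3,120],120))
```

```text
[500.20397521  22.17135506 115.96968987] 37.36443594820314 [-2.88628339e-02  2.87622344e-01  1.75906704e+00 -1.07227595e-05
  1.09496332e+00 -1.83634796e+00]
(array([65.5, -4. ,  2.5]), np.float64(-16.4))
```

Call:
drive_tool --targets "14 -1 1 -4 25; 28 -2 1 -8 25; 40 -3 2 -12 25; 50 -3 2 -15 25; 58 -4 2.5 -16 25; 63 -4 2.5 -16 25; 63 -4 2.5 -16 25; 63 -4 2.5 -16 25; 63 -4 2.5 -16 25; 63 -4 2.5 -16 25"

```text
time: 13.7
tool_pos: [484.2, 81.2, 119.9]
tcp_rot: [-0.358, -0.61, 0.61, 0.358]
contact_force: [0.7, -0.2, -1.3]
grip_width: 37.4
```

Run:
```python
from h import *
o=get_obs();print(o["tool_pos"],yawx(R.from_quat(o["tcp_rot"])),o["grip_width"]);print(rel([482.4,85.3,88.5],120))
```

```text
[484.2000929   81.24178427 119.91353684] 119.20517698791888 37.368611967173166
(array([ 4.4, 31.4, -0.4]), np.float64(-0.8))
```

Call:
drive_tool --targets "2 2 -0.2 -0.4 25; 4.4 6 -0.4 -0.8 25; 4.4 11 -0.4 -0.8 25; 4.4 16 -0.4 -0.8 25; 4.4 21 -0.4 -0.8 25; 4.4 26 -0.4 -0.8 25; 4.4 29 -0.4 -0.8 25; 4.4 31.4 -0.4 -0.8 25; 4.4 31.4 -0.4 -0.8 25; 4.4 31.4 -0.4 -0.8 25"

```text
time: 14.53
tool_pos: [482.4, 85.7, 88.6]
tcp_rot: [-0.353, -0.613, 0.613, 0.353]
contact_force: [0.0, 0.5, -1.0]
grip_width: 37.7
```

Call:
drive_tool --targets "0 0 0 0 25; 0 0 0 0 25; 0 0 0 0 25; 0 0 0 0 25; 0 0 0 0 25; 0 0 0 0 25; 0 0 0 0 25; 0 0 0 0 25; 0 0 0 0 25; 0 0 0 0 25"

```text
time: 15.37
tool_pos: [482.3, 85.7, 88.6]
tcp_rot: [-0.353, -0.613, 0.613, 0.353]
contact_force: [0.8, -0.1, -0.4]
grip_width: 38.1
```

Run:
```python
from plate import *
o=get_obs(); f=grab_frame("wrist"); s=grab_frame("scene"); t=grab_frame("top"); cv2.imwrite("pics/w6.png",f["img"])
cv2.imwrite("pics/s6.png",np.hstack([cv2.resize(s["img"][220:400,200:400],(400,360)),cv2.resize(t["img"][160:340,180:380],(400,360))]))
p,r=toolpose(); print(p,yawx(r),o["grip_width"],o["contact_force"],np.abs(o["joint_vel"]).max())
print("frosted",p+r.apply([-.5,-2.4,-37.4]))
meas(f,o)
P,uv=cloud({**f,"cam_to_world":f["hand_eye"]})
for z in (-40,-30,30,40):
    k=(abs(P[:,0])<14)&(abs(P[:,2]-z)<4)&(abs(P[:,1]+7)<8); print(z,k.sum(),np.median(P[k][:,1]) if k.sum() else 0)
for n,g,oo in (("t",t,None),("s",s,None),("w",f,o)):
    P,uv=cloud(g,oo); k=(np.hypot(P[:,0]-483.4,P[:,1]-139)<18)&(P[:,2]>59)&(P[:,2]<65); print(n,"lug",k.sum(),P[k].mean(0) if k.sum() else 0)
    k=(np.hypot(P[:,0]-500,P[:,1]-95)<60)&(P[:,2]>93)&(P[:,2]<100); print("plate top",k.sum(),P[k].mean(0) if k.sum() else 0)
    if k.sum(): print(cv2.minAreaRect(P[k][:,:2].astype(np.float32)))
```

```text
[482.30233475  85.72149085  88.54456836] 120.07326137324466 38.07955167045965 [ 0.7651896  -0.09413246 -0.41400032] 0.0011054540034059633
frosted [514.91840726 104.03023886  90.94280936]
n 11060 top y tool -7.3 slopes deg x,z [ 1.52 -4.32]
x range (free half) [-17.8  19.2] z max 49.7
22 [-17.7  19.1]
30 [-17.3  18.8]
38 [-17.6  18.9]
-40 799 -7.408529357557768
-30 985 -7.272575942552862
30 1225 -7.420194603483708
40 1305 -7.45911144967701
t lug 0 0
plate top 12 [456.62827783  84.39759159  94.85771928]
((456.5199890136719, 85.04303741455078), (14.16028881072998, 3.7074289321899414), 88.99332427978516)
s lug 70 [483.67505718 139.31073744  62.41849038]
plate top 59 [518.85763569 106.49709537  96.63851394]
((499.43792724609375, 110.9530029296875), (21.933086395263672, 74.75468444824219), 78.14834594726562)
w lug 273 [477.97191228 142.31078369  61.66962618]
plate top 9502 [482.64876196  86.1662978   95.64731701]
((482.6504211425781, 89.79776000976562), (86.95311737060547, 60.17173385620117), 41.4188346862793)
```

View pics/s6.png

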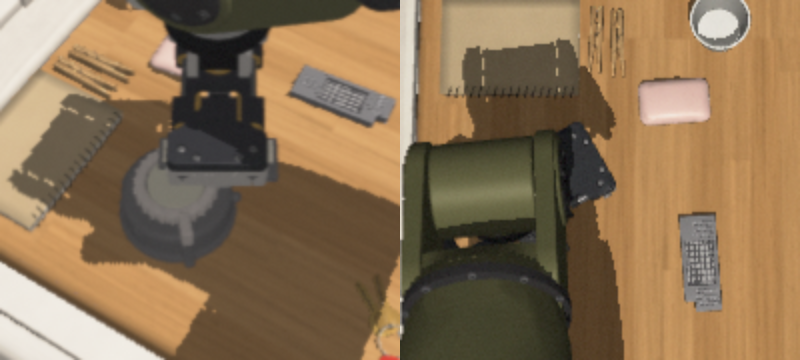

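View pics/w6.png

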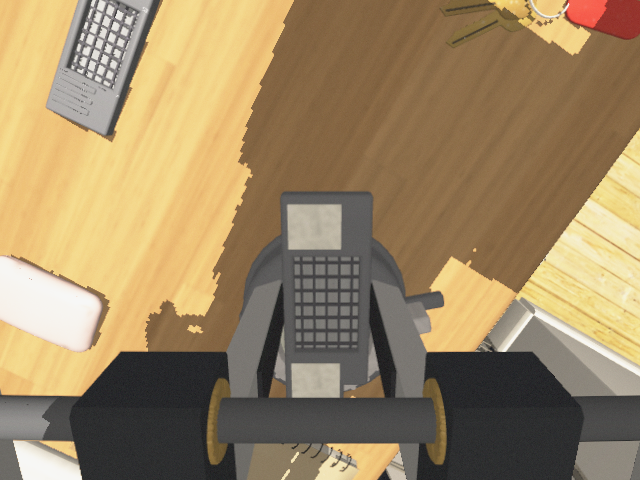

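In the wrist view the plate is level, labels up, over the lamp, and the lug and mark bar are in line at about (425,305). In the scene view the lug and lamp are clear of the plate, and the bystanders have not moved.

```bash
python3 -c "
from cell import finish_job; print(finish_job())"
```

```text
the job is handed in; nothing more can be done
None
```

I finished the job and handed it in at about 15.5 s. The collar is at the locked mark, and the arm is holding the filter plate over the lens.

- **Collar:** I pinched the lug and swung it about 70° clockwise. After release it measured 131.9° round the lens. The mark measured 131.2–131.4° in that check and up to about 132.5° earlier, so they agree to about 0.7°. Later views still show it over the bar.
- **Plate:** I gripped the label-up plate across its middle; the opening reads 38 mm, as it should. The two label fields are at the same height to within 0.1 mm, so the plate is level. At the last check the arm was at rest with under 1 N on the wrist.
- **Position:** The frosted end is at about (514.9, 104.0, 90.9) mm and the lens centre at (514.8, 104.0, 51). That leaves the plate's underside about 35 mm above the lens, clear of the lug.
- **Checks that disagreed:**
  - The overhead and wrist cameras put the plate's centre 2–3 mm apart before the grasp.
  - A straight-line fit of the plate's top gave a false 4° tilt because the mesh is recessed; the label heights settled that.
  - At the end the arm blocked the overhead view of the lamp, so that check used the wrist and scene cameras only.
- **Other objects:** In the last pictures the spare plate and soap had not moved. The tape was outside those views; it was still in place just after the plate was lifted.

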